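Restock the display turntable and turn it home

ROBOT

A 6-joint arm with a two-finger parallel gripper is mounted at the origin on a cart in front of the work surface, level with it; the furniture and walls round the work are solid. World frame = base frame: x ahead of the robot, y to its left, z up, the work surface at z = 0. Lengths are in m, angles in rad, forces in N, time in s.
With the tool pointing down it reaches from about 0.225 to 0.875 m from the base axis. Payload 3.4 kg.
Tool frame: the origin (TCP) lies at the very end of the fingers, on their centre line; the grasp point (between the pads) lies 19 mm behind it; z points along the fingers, y is the direction in which the jaws open and shut (so a half turn about z gives the same grasp; the last joint's range is limited). The gripper opens to 85 mm and grips with 20 to 120 N. Pads are 22 mm wide; open, the fingers measure 114 mm over their backs; the gripper's body (76 mm by 85 mm) begins 54 mm behind the grasp point. The pads swing forward as they close: fully open they stand 13 mm farther back than shut.
Start: joints at [-1.289, 0.276, 1.505, -0, 1.361, -0.121], TCP at [0.225, -0.529, 0.231] pointing down, gripper open.
Joint ranges: [-2.89, 2.89], [-0.75, 2.08], [0.22, 2.7], [-1.18, 4.32], [0.11, 2.71], [-2.7, 2.7]. Speed limits (rad/s): [2.57, 2.57, 3.14, 3.14, 3.14, 3.14].

INTERFACE

Orientations are given as a unit quaternion [w, x, y, z].
In Python, from rig import telemetry, cams, sign_off, spotter gives the robot as it stands.
- The arm moves only by the tool servo_tool, never from a script. Its argument "steps" is a list of rows, each a list of 6 numbers: the shift along the tool's x, y, z in mm, then the turn, a rotation vector about the tool's x, y, z in degrees. In form: [[x, y, z, ax, ay, az], ...]. A call has 1 to 8 rows; each row is the pose to reach, as a shift and turn from the pose commanded when the call began, along the tool's axes at that moment; what a row does not reach only later rows make up. A row lasts 1/10 s, in which the tool goes at most 50 mm and 8.59 degrees, less where a joint would pass 70% of its speed; a pose out of reach is approached as far as the arm can. A call with a gripper value outside its range is refused whole. "hand" is the closure in counts, from 0 (fully open) to 255 (shut), set as the call begins (left out, the last holds). The fingers move at their own pace and stop on an object; "grip_force" is the grip in N (left out, the last holds). Time passes only in rows, so rows that repeat a pose let the fingers close. It gives the time, the measured TCP pose, the force and the opening at its end, in the units of the state.
- telemetry.get_state(): the state, without advancing time (a new reading comes with each control period).
- cams.get_image(name): name is "side" or "top"; returns (picture, depth): 400x640x3 uint8, red, green, blue; 400x640 float32, m along the optical axis (not along the pixel's ray), 0 where there is no reading.
- cams.camera_model(name): a dict with "camera_matrix" (3x3 intrinsics, pixels), "origin" and "rotation" of the camera in the world. Camera axes: x right, y up, looking along -z (the intrinsics and any distortion apply to the point x, -y, -z); pixel columns grow to the right and rows downward; lengths in m; the calibration is good to about 2 mm. A picture is of the moment at which its call begins. camera_model takes no time and is no camera call.
- sign_off(): hands the job in, once; it reports no verdict.
Trained networks look in the newest picture that a camera, given by its name, has taken for a name from the list of things; names that differ only in an ending like _2 or _b are one class to them, and where a whole thing is asked for, a point or a joint stands for the part that bears it (a point fixed in the world has none). Each returns a list of dicts, best first, with "conf" (0 to 1); they miss things now and then, are a little off and sometimes report something else, mostly with a low value. They report only what shows in the picture. A call takes as long as a camera call. They do not tell look-alikes from the thing itself.
- spotter.outline_of(query, camera): "region" (400x640 bool, what is visible of it) and "rect" ([left, top, width, height] in pixels, round what is visible of it).
The state is a dict: "clock": time; "qpos": joint angles; "qd": joint speeds; "effort": joint torques, N m; "position": TCP position; "ee_rot": TCP orientation; "contact_force": force on the tool from outside, world axes, zero at the start; "moment": the same for the moment, N m; "width": finger opening in m.
Only numpy, scipy, OpenCV 4.12 (cv2) and the standard library are available. Lean on these libraries where they do the work, as an engineer would, in place of code of your own. Each camera call takes 0.05 s, during which the arm holds its last target.

TASK

Set the red candle tin into the empty bay of the display turntable, then push the turntable round anticlockwise (seen from above) by one of its upright pegs until its brass tab has snapped past the roller catch at the brass index arrow and it stays there by itself against the red stop. Push gently, never with more than 20 N, and leave the other tins in their bays and the things on the table where they stand.

Things in the scene. Friction and masses are not known exactly. Their poses are not given: they have to be found in the camera images.
- turntable_base: Fixed dark steel foot of the turntable, a disc of 200 mm diameter. Origin: on the turning axis at table height; its -x axis points to the middle of the index bracket's range. The bracket (brass arrow, steel roller catch, red stop) is clamped by hand, up to 0.15 rad round the axis to either side of that direction; only looking or feeling tells where. It is nowhere higher than 45 mm.
- platter: Light wooden platter, 260 mm diameter, 14 mm thick, turning freely on an upright axle (under 2 N at a peg). Origin: on the axis at its underside, 21 mm above the table; top face 35 mm above the table. z up, x and y turn with it. Starts 37 to 78 degrees short of home and must turn anticlockwise (positive about z). Bays at 180 (empty), 300 and 60 degrees, pegs at 240, 0 and 120 degrees in its frame.
- bay (a point): Centre of the empty bay, on the platter's top face, 75 mm from the axis; turns with it. Each bay is a ring of 72 mm inner and 80 mm outer diameter, 7 mm high.
- bay_b (a point): Centre of the bay at 300 degrees, on the top face of the platter, occupied by a blue tin.
- bay_c (a point): Centre of the bay at 60 degrees, on the top face of the platter, occupied by the other blue tin.
- push_peg (a point): Centre of the top of the upright dark wooden peg at 240 degrees, nearest the robot at the start. The three pegs are 14 mm in diameter, stand 42 mm above the top face and 115 mm from the axis. Any of them may be pushed.
- rim_tab (a point): Top of the brass tab's pin that sticks out of the platter's rim, 142 mm from the axis, at 180 degrees in the platter's frame.
- nominal_mark (a point): Where the tab's pin would stand with the catch set in mid range; the real place is up to 21 mm to either side round the rim. At the catch the push at a peg rises to about 4 to 7 N within a few mm, then drops as the tab snaps past the roller; 5 mm beyond the crest the stop is solid and the force climbs at once. Short of the crest the roller pushes back; past it, it holds the platter.
- plunger (a joint): Red spring stop behind the roller: 0 m when out, about 0.0045 m when the tab is home against it (its solid end). Needs under 1 N.
- red_tin: Red and white candle tin, 64 mm diameter, 45 mm high, standing on the table left of the turntable. Origin: centre of its underside, z up.
- blue_tin_b: Blue and white candle tin, 64 mm diameter, 45 mm high, loose in the bay at 300 degrees. Origin: centre of its underside.
- blue_tin_c: The other blue and white candle tin, same size, loose in the bay at 60 degrees. Origin: centre of its underside.
- pump_bottle: Amber pump bottle, 62 mm diameter, 175 mm high, standing at the front right. Origin: centre of its underside.
- mug: Cream mug, 78 mm diameter, 84 mm high, handle to the side, standing left behind. Origin: about the centre of its underside.
- soap: Wrapped cream soap bar, 52x78x26 mm, lying at the far left. Origin: centre of its underside.
Not all that is in view belongs to the job. Leave any purple or turquoise look-alike of the red_tin alone.

How it is judged:
By the outcome, as a careful person would: the job done as asked, in the order asked, and still so for the second after the job is handed in, with the robot touching nothing.
It also fails if it takes over 67 s, if anything falls off the work surface, if the arm or the gripper's body presses on something with over 40 N, if the wrist force passes 120 N, or if a joint passes its speed limit or range.

## Working session

There is one attempt and no reset: what is moved stays moved. The work goes in short steps, Python scripts to look and compute and a tool call to move; the robot and the scene stay as the last step left them, time stands still between calls to the robot, and variables do not carry over. Pictures are saved under pics/ and viewed, and the job is handed in when it is done.

Besides the shell and the picture viewer there is one more tool, called after ">>>" by a JSON object that holds its "fn" and its "kwargs", one argument or row to a line. servo_tool: Moves the arm, as the interface text tells. Its arguments: {"type":"object","properties":{"steps":{"type":"array","items":{"type":"array","items":{"type":"number"}}},"hand":{"type":"number"},"grip_force":{"type":"number"}},"required":["steps"]}

```bash
mkdir -p pics
cat > h.py <<'E'
import numpy as np,cv2
from rig import telemetry,cams,sign_off,spotter
def snap(n,f):
    im,d=cams.get_image(n); cv2.imwrite('pics/'+f,im[:,:,::-1]); return im,d
def pts(n,d,mask):
    m=cams.camera_model(n);K=np.array(m['camera_matrix']);v,u=np.nonzero(mask&(d>0));z=d[v,u]
    uv=cv2.undistortPoints(np.c_[u,v].astype(float)[:,None],K,np.array(m.get('distortion',np.zeros(5)),float))[:,0]
    p=np.c_[uv[:,0]*z,-uv[:,1]*z,-z]
    return p@np.array(m['rotation']).T+np.array(m['origin']),u,v
def proj(n,P):
    m=cams.camera_model(n);K=np.array(m['camera_matrix'])
    p=(np.atleast_2d(P)-np.array(m['origin']))@np.array(m['rotation'])
    p=p*[1,-1,-1]
    return cv2.projectPoints(p,np.zeros(3),np.zeros(3),K,np.array(m.get('distortion',np.zeros(5)),float))[0][:,0]
E
python3 - <<'E'
from h import *
for n in('side','top'):
    print(n,cams.camera_model(n)); im,d=snap(n,n+'0.png'); np.save(n+'0.npy',d)
print(telemetry.get_state())
E
```

```text
side {'camera_matrix': array([[410.00898267,   0.        , 319.90811168],
       [  0.        , 410.00898267, 197.7705043 ],
       [  0.        ,   0.        ,   1.        ]]), 'origin': array([0.14126922, 1.05380509, 0.67241505]), 'rotation': array([-0.16024273, -0.09450863,  0.49016475,  0.85154501])}
top {'camera_matrix': array([[494.49776255,   0.        , 314.2530268 ],
       [  0.        , 494.49776255, 200.3876873 ],
       [  0.        ,   0.        ,   1.        ]]), 'origin': array([0.29366873, 0.07372423, 1.68201947]), 'rotation': array([ 0.71369257,  0.05503722, -0.04536922, -0.69681809])}
{'clock': 0.1, 'qpos': array([-1.28900751e+00,  2.76532046e-01,  1.50600153e+00, -1.79783694e-06,
        1.36070992e+00, -1.21058575e-01]), 'qd': array([-0.00057771, -0.00331075, -0.00365553,  0.00032282,  0.00056999,
       -0.00125732]), 'effort': array([ 1.41515742e-03, -4.17699766e+01, -2.46404815e+01, -1.26664268e-04,
        5.91385615e-03,  7.64649741e-06]), 'position': array([ 0.22525407, -0.52852984,  0.23052804]), 'ee_rot': array([-8.22687758e-04,  9.79782369e-01,  2.00064560e-01, -6.71399498e-05]), 'contact_force': array([-1.09223123, -0.10000867,  0.29252378]), 'moment': array([ 0.01595047, -0.01073223,  0.00499472]), 'width': 0.08552828700140433}
```

Run:
```python
s=open('h.py').read()
s=s.replace("np.array(m['rotation'])","R_(m['rotation'])").replace("def snap","from scipy.spatial.transform import Rotation\ndef R_(q): return Rotation.from_quat(np.roll(q,-1)).as_matrix()\ndef snap",1)
open('h.py','w').write(s)
```

```text
(no output)
```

View pics/top0.png

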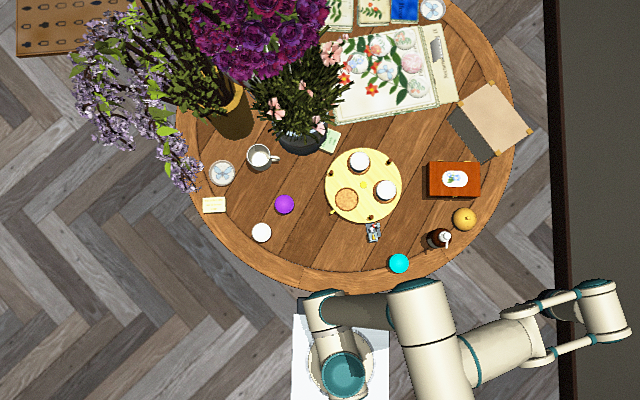

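View pics/side0.png

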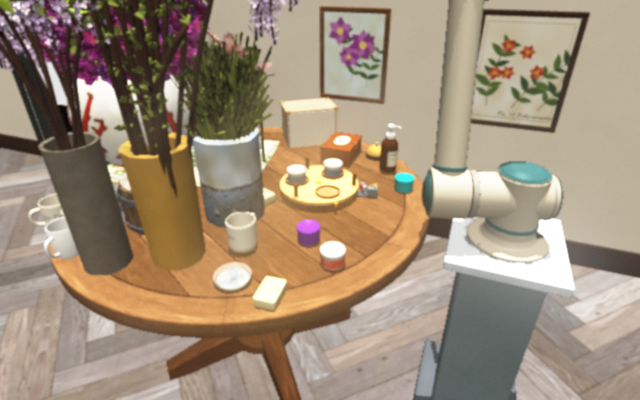

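Run:
```python
from h import *
im=cv2.imread('pics/top0.png')
c=im[140:260,300:430]; cv2.imwrite('pics/topz.png',cv2.resize(c,None,fx=6,fy=5 if 0 else 5,interpolation=2) if 0 else cv2.resize(c[:100+20],(650,600),interpolation=2))
d=np.load('top0.npy'); ds=np.load('side0.npy')
cams.get_image('top')
for q in ['red_tin','platter','turntable_base','blue_tin_b','push_peg','rim_tab','mug','pump_bottle','soap','plunger']:
    for r in spotter.outline_of(q,'top')[:4]:
        P,u,v=pts('top',d,r['region']); z=np.percentile(P[:,2],90); t=P[P[:,2]>z-0.006]
        print(q,round(r['conf'],2),r['rect'],P.shape[0],((t.max(0)+t.min(0))/2).round(4),t.mean(0).round(4))
P,u,v=pts('top',d,np.ones_like(d,bool))
# platter top
k=(abs(P[:,2]-0.035)<.006)&(u>320)&(u<405)&(v>145)&(v<226)
q=P[k]; print('platter',len(q),q.mean(0),q[:,:2].min(0),q[:,:2].max(0))
hull=cv2.minEnclosingCircle(q[:,:2].astype(np.float32));print(hull)
print('clock',telemetry.get_state()['clock'])
```

```text
red_tin 0.76 [388.9, 250.9, 18.0, 22.7] 315 [ 0.3269 -0.1822  0.048 ] [ 0.3275 -0.1833  0.0458]
red_tin 0.54 [250.3, 226.1, 21.3, 18.1] 291 [0.4161 0.273  0.0495] [0.4166 0.2721 0.0459]
red_tin 0.54 [280.7, 195.4, 14.3, 20.7] 282 [0.5131 0.198  0.0485] [0.513  0.1975 0.0464]
platter 0.91 [326.1, 147.5, 74.5, 74.1] 3800 [ 0.586  -0.0639  0.0594] [ 0.5807 -0.0566  0.0398]
turntable_base 0.37 [323.5, 147.3, 81.5, 76.5] 3906 [ 0.586  -0.0639  0.0594] [ 0.5811 -0.0575  0.04  ]
blue_tin_b 0.61 [374.1, 180.1, 20.6, 18.9] 304 [ 0.5656 -0.1356  0.0834] [ 0.5645 -0.1351  0.0805]
blue_tin_b 0.59 [351.9, 150.3, 19.9, 22.9] 315 [ 0.6576 -0.0478  0.0832] [ 0.6585 -0.048   0.0806]
push_peg 0.7 [327.0, 150.4, 74.0, 73.3] 4104 [ 0.586  -0.0636  0.0607] [ 0.5826 -0.0602  0.0419]
rim_tab 0.96 [323.5, 146.7, 81.0, 77.0] 3868 [ 0.586  -0.0639  0.0594] [ 0.5798 -0.0578  0.04  ]
mug 0.86 [244.9, 145.9, 37.7, 25.9] 558 [0.6699 0.2776 0.0842] [0.6682 0.2871 0.0822]
pump_bottle 0.94 [426.3, 224.9, 26.2, 25.4] 442 [ 0.3989 -0.3095  0.1724] [ 0.4042 -0.3089  0.172 ]
soap 0.67 [201.6, 197.1, 25.4, 17.2] 347 [0.5084 0.4379 0.0308] [0.5081 0.4369 0.0284]
plunger 0.55 [245.3, 144.7, 35.8, 26.6] 568 [0.6699 0.2776 0.0842] [0.6689 0.2867 0.0822]
platter 3202 [ 0.57927326 -0.05814896  0.03492323] [ 0.45069398 -0.19294349] [0.71961507 0.08085228]
((0.5904083251953125, -0.02634379453957081), 0.1672990769147873)
clock 0.65
```

View pics/topz.png

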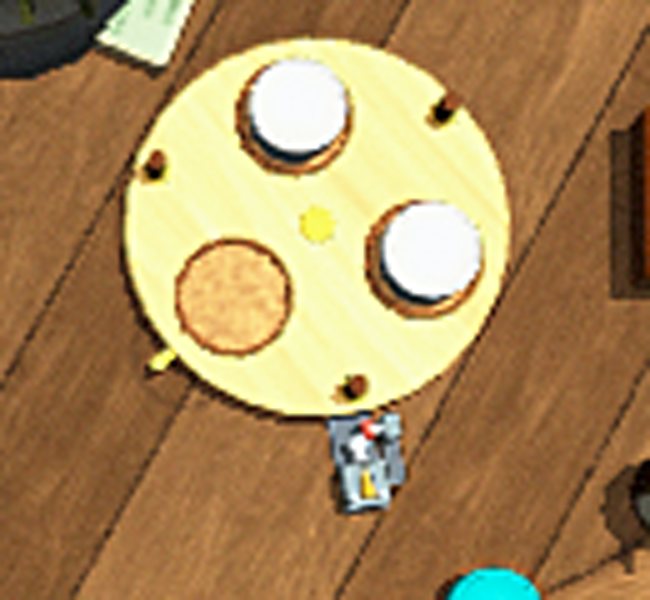

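```bash
cat >> h.py <<'E'
def ray(n,uv,z):
    m=cams.camera_model(n);K=np.array(m['camera_matrix'])
    p=np.array([(uv[0]-K[0,2])/K[0,0],-(uv[1]-K[1,2])/K[1,1],-1.])
    w=R_(m['rotation'])@p;o=np.array(m['origin']); return o+w*(z-o[2])/w[2]
E
python3 - <<'E'
from h import *
d=np.load('top0.npy')
P,u,v=pts('top',d,np.ones_like(d,bool))
im=cv2.imread('pics/top0.png')
hsv=cv2.cvtColor(im,cv2.COLOR_BGR2HSV)[v,u]
# rim fit: boundary of z>0.03
box=(u>315)&(u<410)&(v>140)&(v<230)
m=np.zeros(d.shape,np.uint8); k=box&(P[:,2]>.027)&(P[:,2]<.042); m[v[k],u[k]]=1
m=cv2.morphologyEx(m,cv2.MORPH_CLOSE,np.ones((25,25)))
m=cv2.morphologyEx(m,cv2.MORPH_OPEN,np.ones((9,9)))
cs,_=cv2.findContours(m,0,cv2.CHAIN_APPROX_NONE); c=max(cs,key=cv2.contourArea)[:,0]
W=np.array([ray('top',x,.035)[:2] for x in c.astype(float)])
from scipy.optimize import least_squares
f=least_squares(lambda a:np.hypot(W[:,0]-a[0],W[:,1]-a[1])-a[2],[.58,-.058,.13],loss='soft_l1',f_scale=.002);print('rim',f.x)
g=lambda X,Y,z:ray('top',(300+(X+.5)/5-.5,140+(Y+.5)/5-.5),z)
ax=g(317,225,.037);print('axis',ax)
for n,x,y,z,off in [('bay',233,297,.042,180),('tab',160,360,.035,180),('pegN',349,391,.050,240),('pegR',445,108,.06,0),('pegL',155,165,.06,120),('tinb',432,249,.082,300),('tinc',299,106,.082,60),('arrow',369,485,.03,180),('roller',358,447,.04,180),('redstop',371,430,.04,180)]:
    w=g(x,y,z);
    for C in (f.x[:2],):
        e=w[:2]-C; print(n,w.round(4),'r',np.hypot(*e).round(4),'phi',(np.degrees(np.arctan2(e[1],e[0]))-off).round(1)%360)
# tins
t=(u>240)&(u<285)&(v>215)&(v<250)&(P[:,2]>.038)
print('red',P[t].mean(0),np.median(P[t],0),P[t].min(0),P[t].max(0),t.sum())
E
```

```text
rim [ 0.58786224 -0.06043127  0.13088612]
axis [ 0.58632602 -0.06381956  0.037     ]
bay [ 0.5352 -0.0077  0.042 ] r 0.0745 phi 315.0
tab [0.4924 0.0401 0.035 ] r 0.1386 phi 313.5
pegN [ 0.4729 -0.0851  0.05  ] r 0.1176 phi 312.1
pegR [ 0.6636 -0.1466  0.06  ] r 0.1147 phi 311.3
pegL [0.6205 0.0466 0.06  ] r 0.1119 phi 313.1
tinb [ 0.5641 -0.1354  0.082 ] r 0.0787 phi 312.4
tinc [ 0.6578 -0.0473  0.082 ] r 0.0712 phi 310.6
arrow [ 0.4123 -0.1009  0.03  ] r 0.1801 phi 13.0
roller [ 0.4367 -0.0924  0.04  ] r 0.1545 phi 11.899999999999977
redstop [ 0.4482 -0.1009  0.04  ] r 0.1454 phi 16.19999999999999
red [0.41748496 0.27203247 0.04426089] [0.41755309 0.27215341 0.04391106] [0.38748299 0.23995525 0.03811867] [0.44794769 0.30394964 0.05635571] 278
```

```bash
cat >> h.py <<'E'
def to(x,y,z):
    s=telemetry.get_state();R=R_(s['ee_rot']);d=np.array([x,y,z])-s['position']
    print('clock',round(s['clock'],2),'pos',s['position'].round(4),'yaw',round(np.degrees(np.arctan2(R[1,0],R[0,0])),1),'F',s['contact_force'].round(1),'w',round(s['width'],4),'q',s['qpos'].round(2)); print((R.T@d*1000).round(1))
E
python3 - <<'E'
from h import *
from scipy.optimize import least_squares
obs=[('bay',.5352,-.0077,75,180),('tab',.4924,.0401,142,180),('pegN',.4729,-.0851,115,240),('pegR',.6636,-.1466,115,0),('pegL',.6205,.0466,115,120)]
f=least_squares(lambda a:np.concatenate([[a[0]+r/1e3*np.cos(a[2]+np.radians(o))-x,a[1]+r/1e3*np.sin(a[2]+np.radians(o))-y] for _,x,y,r,o in obs]+[[a[0]-.5863,a[1]+.0638],[a[0]-.5879,a[1]+.0604]]),[.58,-.06,-.8])
print(f.x,np.degrees(f.x[2]),f.fun.round(4)); a=f.x
print('bay',a[:2]+.075*np.array([np.cos(a[2]+np.pi),np.sin(a[2]+np.pi)]))
to(.417,.272,.2)
E
```

```text
[ 0.58642175 -0.06247159 -0.83184565] -47.66124483453882 [ 0.0007  0.0007 -0.0016  0.0024  0.0012 -0.0019  0.0003 -0.0009  0.0008
  0.0005  0.0001  0.0013 -0.0015 -0.0021]
bay [ 0.5359083  -0.00703341]
clock 0.65 pos [ 0.2254 -0.529   0.2313] yaw 23.1 F [ 1.  -0.4  1.1] w 0.0851 q [-1.29  0.28  1.5  -0.    1.36 -0.12]
[ 490.3 -661.8   31.2]
```

>>> {"fn": "servo_tool", "kwargs": {
  "steps": [
    [28,-38,0,0,0,0],
    [56,-76,0,0,0,0],
    [84,-114,0,0,0,0],
    [112,-152,0,0,0,0],
    [140,-190,0,0,0,0],
    [168,-228,0,0,0,0],
    [196,-266,0,0,0,0],
    [224,-304,0,0,0,0]
  ],
  "hand": 0,
  "grip_force": 40
}}

```text
clock: 1.45
position: [0.3124, -0.1598, 0.2316]
ee_rot: [0.0, 0.98, 0.2, 0.001]
contact_force: [2.0, -0.9, 0.3]
width: 0.0851
```

>>> {"fn": "servo_tool", "kwargs": {
  "steps": [
    [28,-38,0,0,0,0],
    [56,-76,0,0,0,0],
    [84,-114,0,0,0,0],
    [112,-152,0,0,0,0],
    [140,-190,0,0,0,0],
    [168,-228,0,0,0,0],
    [196,-266,0,0,0,0],
    [224,-304,0,0,0,0]
  ]
}}

```text
clock: 2.25
position: [0.3993, 0.2081, 0.2316]
ee_rot: [0.0, 0.98, 0.2, 0.001]
contact_force: [1.8, 0.0, 0.6]
width: 0.0854
```

Run:
```python
from h import *
to(.417,.272,.1)
im,d=snap('side','s1.png')
cs=spotter.outline_of('red_tin','side')
for r in cs[:4]:
    P,u,v=pts('side',d,r['region']); k=(P[:,2]>.035)
    print(r['conf'],r['rect'],k.sum(),P[k].mean(0).round(4),((P[k].max(0)+P[k].min(0))/2).round(4),P.min(0).round(3),P.max(0).round(3))
```

```text
clock 2.25 pos [0.3993 0.2081 0.2316] yaw 23.1 F [1.8 0.  0.6] w 0.0854 q [ 0.33  0.09  1.75 -0.    1.31  1.49]
[ 41.3 -51.9 131.6]
0.92 [319.5, 240.8, 23.0, 25.5] 384 [0.4155 0.2789 0.0443] [0.416  0.2737 0.0421] [ 0.385  0.193 -0.001] [0.455 0.307 0.049]
0.89 [295.9, 217.6, 25.3, 27.3] 283 [0.5119 0.2083 0.0441] [0.5129 0.2036 0.0423] [0.483 0.171 0.003] [0.543 0.236 0.05 ]
0.54 [393.1, 175.6, 17.7, 17.9] 165 [ 0.3273 -0.1719  0.0444] [ 0.328  -0.1771  0.0424] [ 0.297 -0.206  0.003] [ 0.359 -0.147  0.05 ]
```

View pics/s1.png

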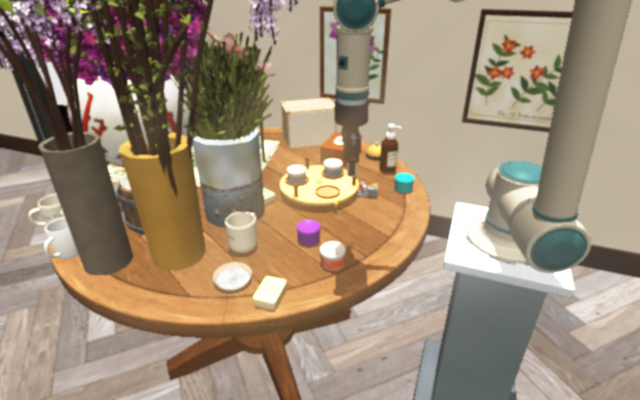

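>>> {"fn": "servo_tool", "kwargs": {
  "steps": [
    [20,-26,45,0,0,0],
    [41,-52,90,0,0,0],
    [41,-52,130,0,0,0],
    [41,-52,165,0,0,0],
    [41,-52,195,0,0,0],
    [41,-52,212,0,0,0],
    [41,-52,223,0,0,0],
    [41,-52,223,0,0,0]
  ]
}}

```text
clock: 3.15
position: [0.4159, 0.2689, 0.0073]
ee_rot: [0.0, 0.98, 0.2, -0.001]
contact_force: [0.2, 0.1, 0.5]
width: 0.0855
```

Run:
```python
from h import *
to(.417,.272,.008)
im,d=snap('side','s2.png'); cv2.imwrite('pics/s2z.png',cv2.resize(im[190:300,270:410,::-1],None,fx=5,fy=5,interpolation=2))
```

```text
clock 3.15 pos [0.4159 0.2689 0.0073] yaw 23.0 F [0.2 0.1 0.5] w 0.0855 q [ 0.43  0.4   1.98 -0.    0.77  1.6 ]
[ 2.2 -2.4 -0.7]
```

View pics/s2z.png

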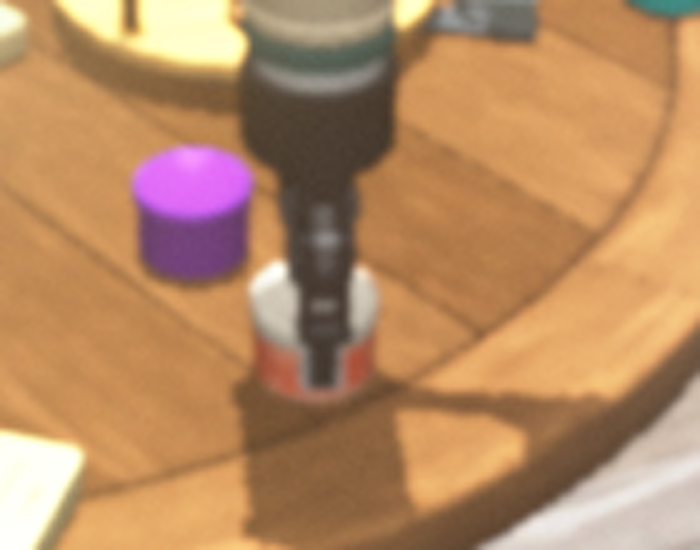

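>>> {"fn": "servo_tool", "kwargs": {
  "steps": [
    [2,-2,0,0,0,0],
    [2,-2,0,0,0,0],
    [2,-2,0,0,0,0],
    [2,-2,0,0,0,0],
    [2,-2,0,0,0,0],
    [2,-2,0,0,0,0],
    [2,-2,0,0,0,0],
    [2,-2,0,0,0,0]
  ],
  "hand": 255,
  "grip_force": 40
}}

```text
clock: 4.0
position: [0.4191, 0.2731, 0.01]
ee_rot: [-0.0, 0.98, 0.2, 0.002]
contact_force: [-0.6, -0.5, 5.2]
width: 0.0612
```

>>> {"fn": "servo_tool", "kwargs": {
  "steps": [
    [0,0,-20,0,0,0],
    [0,0,-50,0,0,0],
    [0,0,-90,0,0,0],
    [0,0,-120,0,0,0],
    [0,0,-120,0,0,0]
  ]
}}

```text
clock: 4.5
position: [0.4207, 0.2741, 0.1332]
ee_rot: [-0.001, 0.98, 0.2, 0.005]
contact_force: [0.3, 0.2, -1.1]
width: 0.0613
```

Run:
```python
from h import *
to(.5359,-.007,.12)
im,d=snap('side','s3.png'); cv2.imwrite('pics/s3z.png',cv2.resize(im[140:290,250:420,::-1],None,fx=4,fy=4,interpolation=2))
cs=spotter.outline_of('red_tin','side')
for r in cs[:4]:
    P,u,v=pts('side',d,r['region']); 
    print(r['conf'],r['rect'],P.min(0).round(3),P.max(0).round(3))
```

```text
clock 4.5 pos [0.4207 0.2741 0.1332] yaw 23.1 F [ 0.3  0.2 -1.1] w 0.0613 q [ 0.44  0.24  1.82 -0.    1.07  1.61]
[ -4.4 303.7  13. ]
0.9 [293.1, 218.5, 29.3, 23.7] [ 0.482  0.174 -0.001] [0.563 0.235 0.048]
0.82 [319.0, 202.6, 25.5, 26.9] [0.386 0.247 0.125] [0.45  0.319 0.192]
0.64 [394.1, 174.5, 18.7, 20.4] [ 0.297 -0.212  0.001] [ 0.36  -0.147  0.049]
```

View pics/s3z.png

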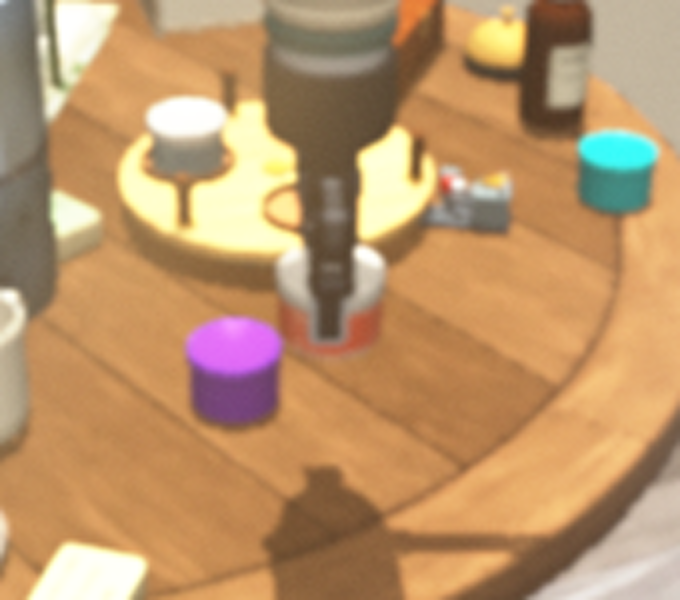

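>>> {"fn": "servo_tool", "kwargs": {
  "steps": [
    [0,38,0,0,0,0],
    [-1,76,0,0,0,0],
    [-2,114,0,0,0,0],
    [-2,152,0,0,0,0],
    [-3,190,0,0,0,0],
    [-3,228,0,0,0,0],
    [-4,266,0,0,0,0],
    [-4,295,0,0,0,0]
  ]
}}

```text
clock: 5.4
position: [0.5288, -0.0025, 0.1263]
ee_rot: [-0.0, 0.98, 0.2, -0.002]
contact_force: [0.3, 0.0, -1.9]
width: 0.0612
```

>>> {"fn": "servo_tool", "kwargs": {
  "steps": [
    [0,9,10,0,0,0],
    [0,9,20,0,0,0],
    [0,9,25,0,0,0],
    [0,9,25,0,0,0],
    [0,9,25,0,0,0]
  ]
}}

```text
clock: 5.9
position: [0.5324, -0.0076, 0.1029]
ee_rot: [-0.0, 0.98, 0.201, -0.001]
contact_force: [-0.0, 0.4, -0.8]
width: 0.0615
```

Run:
```python
from h import *
to(.5359,-.007,.046)
im,d=snap('side','s4.png'); cv2.imwrite('pics/s4z.png',cv2.resize(im[110:230,250:400,::-1],None,fx=5,fy=5,interpolation=2))
cs=spotter.outline_of('red_tin','side')
for r in cs[:5]:
    P,u,v=pts('side',d,r['region']); 
    print(r['conf'],r['rect'],P.min(0).round(3),P.max(0).round(3))
im,d=snap('top','t4.png'); cv2.imwrite('pics/t4z.png',cv2.resize(im[140:260,290:430,::-1],None,fx=5,fy=5,interpolation=2))
```

```text
clock 5.9 pos [ 0.5324 -0.0076  0.1029] yaw 23.2 F [-0.   0.4 -0.8] w 0.0615 q [-0.15  0.32  1.79  0.    1.03  1.02]
[ 3.5  0.9 56.9]
0.91 [297.6, 219.1, 24.4, 23.3] [ 0.481  0.108 -0.   ] [0.569 0.235 0.049]
0.81 [394.3, 173.7, 16.7, 19.8] [ 0.297 -0.312 -0.001] [ 0.376 -0.148  0.049]
0.63 [314.5, 160.9, 25.1, 15.6] [ 0.5   -0.167  0.035] [0.631 0.055 0.178]
```

View pics/s4z.png

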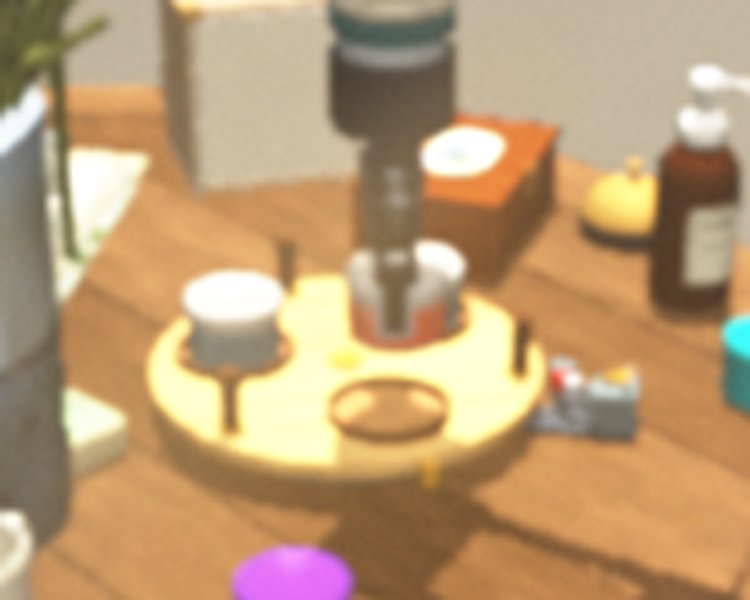

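View pics/t4z.png

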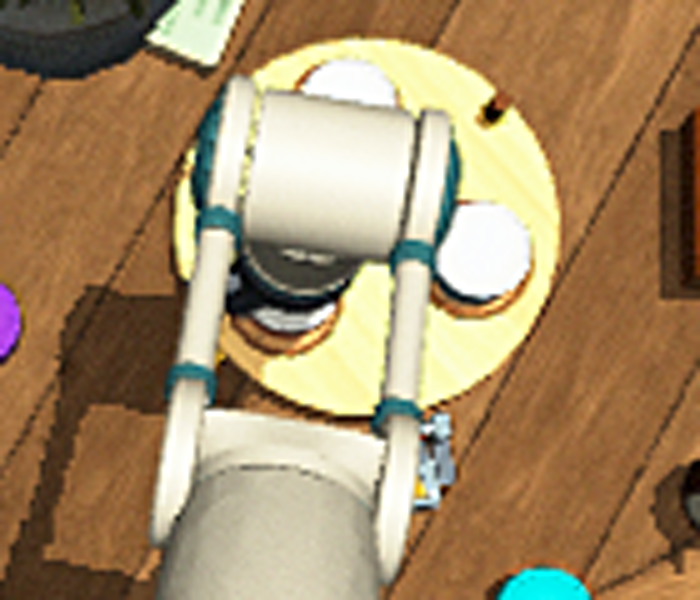

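Run:
```python
from h import *
g=lambda X,Y,z:ray('side',(250+(X+.5)/5-.5,110+(Y+.5)/5-.5),z)
print('bay side',g(389,408,.042),'axis',g(345,359,.037))
print('tin lid', g(408,270,.139),'lid edges',g(352,268,.139),g(467,268,.139))
d=np.load('side0.npy')
im,d=cams.get_image('side')
P,u,v=pts('side',d,np.ones_like(d,bool)); hsv=cv2.cvtColor(im,cv2.COLOR_RGB2HSV)[v,u]
k=(abs(P[:,0]-.53)<.06)&(abs(P[:,1]+.005)<.06)&(P[:,2]>.08)&(P[:,2]<.15)
q=P[k];print(len(q),q.min(0),q.max(0)); t=q[(q[:,2]>.134)]; print(t.min(0),t.max(0),t.mean(0))
r=k&((hsv[:,0]<8)|(hsv[:,0]>172))&(hsv[:,1]>100);print('red',P[r].min(0),P[r].max(0))
```

```text
bay side [ 0.53403856 -0.00419199  0.042     ] axis [ 0.58778994 -0.06453067  0.037     ]
tin lid [ 0.52297832 -0.00599944  0.139     ] lid edges [0.55568082 0.00351031 0.139     ] [ 0.49053296 -0.02146265  0.139     ]
341 [ 0.49897357 -0.03728248  0.09457297] [0.56265071 0.03976729 0.14619695]
[ 0.49897357 -0.03728248  0.13449859] [0.56265071 0.03976729 0.14619695] [0.52885981 0.00327125 0.1392289 ]Traceback (most recent call last):
  File "<stdin>", line 10, in <module>
    return umr_minimum(a, axis, None, out, keepdims, initial, where)
ValueError: zero-size array to reduction operation minimum which has no identity
```

>>> {"fn": "servo_tool", "kwargs": {
  "steps": [
    [4,0,10,0,0,0],
    [4,0,22,0,0,0],
    [4,0,34,0,0,0],
    [4,0,42,0,0,0],
    [4,0,47,0,0,0],
    [4,0,47,0,0,0],
    [4,0,47,0,0,0]
  ]
}}

```text
clock: 6.8
position: [0.537, -0.0073, 0.0562]
ee_rot: [0.0, 0.98, 0.2, 0.0]
contact_force: [0.3, 0.6, -1.2]
width: 0.0613
```

Run:
```python
from h import *
to(.5365,-.006,.046)
im,d=snap('side','s5.png'); cv2.imwrite('pics/s5z.png',cv2.resize(im[130:220,280:370,::-1],None,fx=6,fy=6,interpolation=2))
P,u,v=pts('side',d,np.ones_like(d,bool))
k=(abs(P[:,0]-.53)<.06)&(abs(P[:,1]+.005)<.06)&(P[:,2]>.05)&(P[:,2]<.1)
q=P[k];print(len(q),q.min(0),q.max(0))
```

```text
clock 6.8 pos [ 0.537  -0.0073  0.0562] yaw 23.1 F [ 0.3  0.6 -1.2] w 0.0613 q [-0.14  0.38  1.84 -0.    0.93  1.03]
[ 0.1 -1.4 10.2]
309 [ 0.50378304 -0.037136    0.05024189] [0.56677406 0.03785961 0.09997444]
```

View pics/s5z.png

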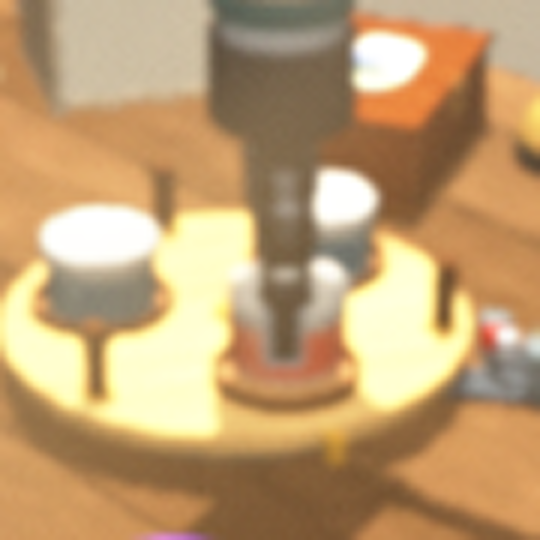

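>>> {"fn": "servo_tool", "kwargs": {
  "steps": [
    [0,-1,3,0,0,0],
    [0,-1,6,0,0,0],
    [0,-1,8,0,0,0],
    [0,-1,10,0,0,0],
    [0,-1,10,0,0,0]
  ]
}}

```text
clock: 7.35
position: [0.5362, -0.0062, 0.046]
ee_rot: [-0.0, 0.98, 0.2, -0.0]
contact_force: [0.2, -0.5, -1.1]
width: 0.0615
```

>>> {"fn": "servo_tool", "kwargs": {
  "steps": [
    [0,0,1,0,0,0],
    [0,0,1,0,0,0]
  ]
}}

```text
clock: 7.55
position: [0.5364, -0.0063, 0.0453]
ee_rot: [0.0, 0.98, 0.2, 0.0]
contact_force: [0.7, -0.6, -2.0]
width: 0.0617
```

Just above the floor of the bay; release and lift.

>>> {"fn": "servo_tool", "kwargs": {
  "steps": [
    [0,0,0,0,0,0],
    [0,0,0,0,0,0],
    [0,0,0,0,0,0],
    [0,0,0,0,0,0],
    [0,0,0,0,0,0],
    [0,0,0,0,0,0]
  ],
  "hand": 0
}}

```text
clock: 8.15
position: [0.5364, -0.0063, 0.0453]
ee_rot: [0.0, 0.98, 0.2, 0.0]
contact_force: [0.2, -0.8, -0.2]
width: 0.0851
```

>>> {"fn": "servo_tool", "kwargs": {
  "steps": [
    [0,0,-15,0,0,0],
    [0,0,-40,0,0,0],
    [0,0,-75,0,0,0],
    [0,0,-100,0,0,0],
    [0,0,-100,0,0,0]
  ]
}}

```text
clock: 8.65
position: [0.5391, -0.0066, 0.1491]
ee_rot: [0.001, 0.98, 0.2, 0.004]
contact_force: [-0.1, -0.4, -1.1]
width: 0.0856
```

Run:
```python
from h import *
to(.5365,-.006,.046)
im,d=snap('side','s6.png'); cv2.imwrite('pics/s6z.png',cv2.resize(im[130:220,280:400,::-1],None,fx=6,fy=6,interpolation=2))
```

```text
clock 8.65 pos [ 0.5391 -0.0066  0.1491] yaw 23.1 F [-0.1 -0.4 -1.1] w 0.0856 q [-0.14  0.28  1.72 -0.    1.14  1.03]
[ -2.8  -2.  103. ]
```

View pics/s6z.png

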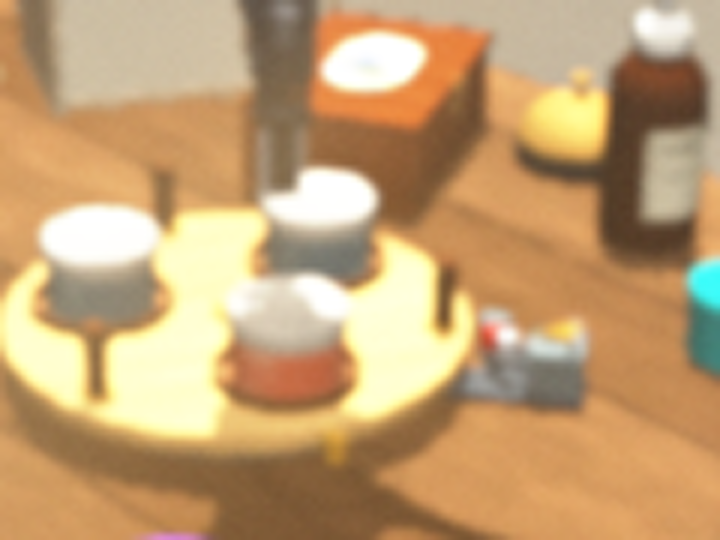

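```bash
cat >> h.py <<'E'
C=np.array([.5864,-.0625])
def rows(targets):
    """targets: list of (x,y,z,yaw_deg), tool down"""
    s=telemetry.get_state();R=R_(s['ee_rot'])
    y0=np.degrees(np.arctan2(R[1,0],R[0,0])); c,n=np.cos(np.radians(y0)),np.sin(np.radians(y0))
    R=np.array([[c,n,0],[n,-c,0],[0,0,-1]])
    print('clock',round(s['clock'],2),'pos',s['position'].round(4),'yaw',round(y0,1),'F',s['contact_force'].round(1),'j6',s['qpos'][5].round(2))
    print([[*[float(a) for a in (R.T@(np.array(t[:3])-s['position'])*1000).round(1)],0,0,float(round(-((t[3]-y0+180)%360-180),1))] for t in targets])
def arc(ths,z=.05,r=.115): 
    return [(C[0]+r*np.cos(np.radians(t)),C[1]+r*np.sin(np.radians(t)),z,t-85) for t in ths]
E
python3 - <<'E'
from h import *
a=arc([177],.13)[0]; s=telemetry.get_state()['position']
rows([(*(s+(np.array(a[:3])-s)*min(1,k/4)),23.1+8.5*k) for k in range(1,9)])
rows([a])
E
```

```text
clock 8.7 pos [ 0.5376 -0.0064  0.147 ] yaw 23.1 F [0.2 0.7 0.7] j6 1.03
[[-20.1, 5.0, 4.3, 0, 0, -8.5], [-40.2, 10.1, 8.5, 0, 0, -17.0], [-60.3, 15.1, 12.8, 0, 0, -25.5], [-80.4, 20.2, 17.0, 0, 0, -34.0], [-80.4, 20.2, 17.0, 0, 0, -42.5], [-80.4, 20.2, 17.0, 0, 0, -51.0], [-80.4, 20.2, 17.0, 0, 0, -59.5], [-80.4, 20.2, 17.0, 0, 0, -68.0]]
clock 8.7 pos [ 0.5376 -0.0064  0.147 ] yaw 23.1 F [0.2 0.7 0.7] j6 1.03
[[-80.4, 20.2, 17.0, 0, 0, -68.9]]
```

>>> {"fn": "servo_tool", "kwargs": {
  "steps": [
    [-20,5,4,0,0,-8.5],
    [-40,10,8,0,0,-17],
    [-60,15,12,0,0,-25.5],
    [-80,20,16,0,0,-34],
    [-80,20,16,0,0,-42.5],
    [-80,20,16,0,0,-51],
    [-80,20,16,0,0,-59.5],
    [-80,20,16,0,0,-68]
  ],
  "hand": 255
}}

```text
clock: 9.5
position: [0.4693, -0.0558, 0.1277]
ee_rot: [-0.001, 0.698, 0.716, -0.001]
contact_force: [-0.1, 0.3, 0.2]
width: -0.0004
```

>>> {"fn": "servo_tool", "kwargs": {
  "steps": [
    [0,0,0,0,0,0],
    [0,0,0,0,0,0]
  ]
}}

```text
clock: 9.7
position: [0.4699, -0.0559, 0.1283]
ee_rot: [-0.001, 0.702, 0.713, -0.001]
contact_force: [-0.4, -0.1, 0.4]
width: -0.0003
```

Run:
```python
from h import *
rows(arc([177],.052))
im,d=snap('side','s7.png'); cv2.imwrite('pics/s7z.png',cv2.resize(im[110:220,270:400,::-1],None,fx=5,fy=5,interpolation=2))
```

```text
clock 9.7 pos [ 0.4699 -0.0559  0.1283] yaw 90.9 F [-0.4 -0.1  0.4] j6 -0.28
[[-0.7, 1.7, 76.3, 0, 0, -1.1]]
```

View pics/s7z.png

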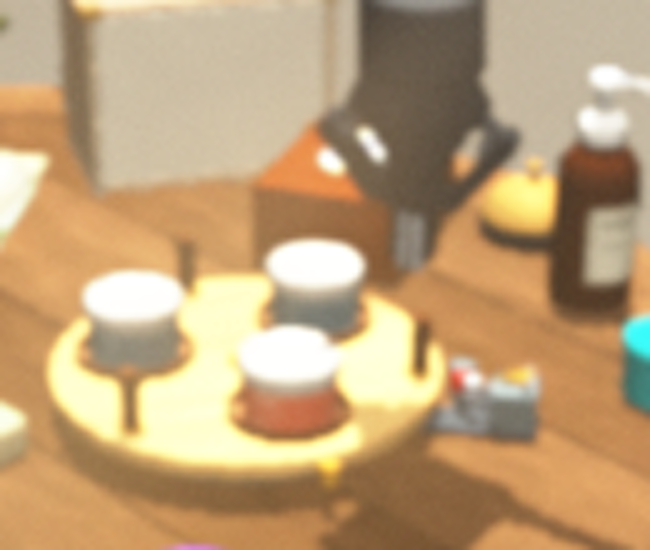

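>>> {"fn": "servo_tool", "kwargs": {
  "steps": [
    [0,2,20,0,0,0],
    [0,2,45,0,0,0],
    [0,2,65,0,0,0],
    [0,2,76,0,0,0],
    [0,2,76,0,0,0],
    [0,2,76,0,0,0]
  ]
}}

```text
clock: 10.35
position: [0.473, -0.0561, 0.0536]
ee_rot: [0.0, 0.701, 0.714, 0.0]
contact_force: [0.1, 0.4, 1.1]
width: 0.0
```

Run:
```python
from h import *
rows(arc([178,179.5,181,182.5,184,185.5,187,188.5],.052))
im,d=snap('side','s8.png'); cv2.imwrite('pics/s8z.png',cv2.resize(im[110:220,270:400,::-1],None,fx=5,fy=5,interpolation=2))
```

```text
clock 10.35 pos [ 0.473  -0.0561  0.0536] yaw 91.0 F [0.1 0.4 1.1] j6 -0.28
[[-2.4, -1.6, 1.6, 0, 0, -2.0], [-5.4, -1.7, 1.6, 0, 0, -3.5], [-8.4, -1.8, 1.6, 0, 0, -5.0], [-11.4, -1.7, 1.6, 0, 0, -6.5], [-14.4, -1.6, 1.6, 0, 0, -8.0], [-17.4, -1.4, 1.6, 0, 0, -9.5], [-20.4, -1.1, 1.6, 0, 0, -11.0], [-23.4, -0.8, 1.6, 0, 0, -12.5]]
```

View pics/s8z.png

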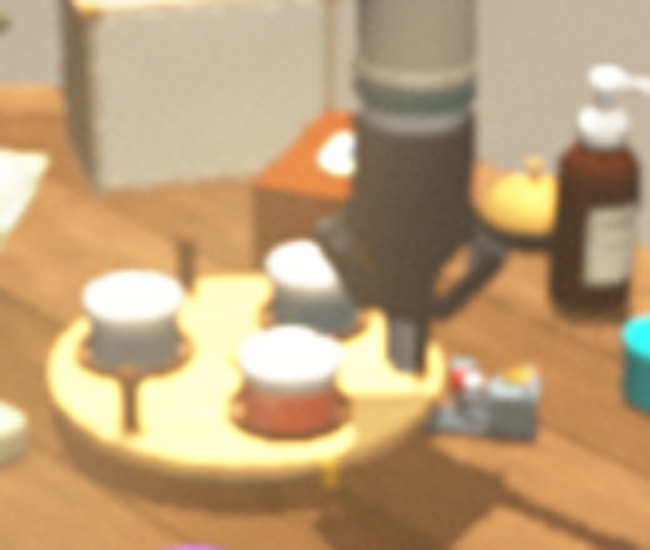

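>>> {"fn": "servo_tool", "kwargs": {
  "steps": [
    [-2.4,-1.6,1.5,0,0,-2],
    [-5.4,-1.7,1.5,0,0,-3.5],
    [-8.4,-1.8,1.5,0,0,-5],
    [-11.4,-1.7,1.5,0,0,-6.5],
    [-14.4,-1.6,1.5,0,0,-8],
    [-17.4,-1.4,1.5,0,0,-9.5],
    [-20.4,-1.1,1.5,0,0,-11],
    [-23.4,-0.8,1.5,0,0,-12.5]
  ]
}}

```text
clock: 11.2
position: [0.473, -0.0796, 0.053]
ee_rot: [0.001, 0.618, 0.786, 0.001]
contact_force: [0.1, 0.5, 0.1]
width: -0.0001
```

Run:
```python
from h import *
rows(arc(188.5+2.2*np.arange(1,9),.052))
im,d=snap('top','t8.png')
cv2.imwrite('pics/t8z.png',cv2.resize(im[140:260,290:430,::-1],None,fx=5,fy=5,interpolation=2))
```

```text
clock 11.2 pos [ 0.473  -0.0796  0.053 ] yaw 103.6 F [0.1 0.5 0.1] j6 -0.55
[[-4.3, -0.6, 1.0, 0, 0, -2.1], [-8.7, -0.8, 1.0, 0, 0, -4.3], [-13.1, -0.7, 1.0, 0, 0, -6.5], [-17.5, -0.5, 1.0, 0, 0, -8.7], [-21.9, -0.2, 1.0, 0, 0, -10.9], [-26.3, 0.4, 1.0, 0, 0, -13.1], [-30.6, 1.1, 1.0, 0, 0, -15.3], [-35.0, 1.9, 1.0, 0, 0, -17.5]]
```

View pics/t8z.png

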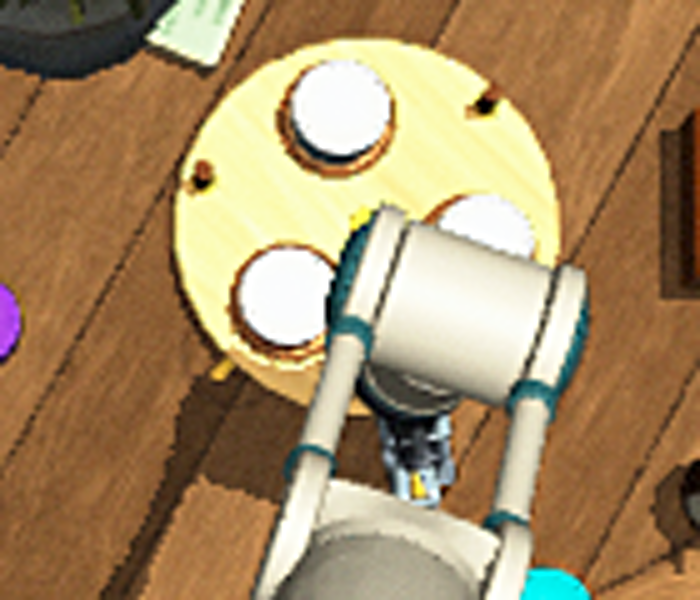

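>>> {"fn": "servo_tool", "kwargs": {
  "steps": [
    [-4.3,-0.6,1,0,0,-2.1],
    [-8.7,-0.8,1,0,0,-4.3],
    [-13.1,-0.7,1,0,0,-6.5],
    [-17.5,-0.5,1,0,0,-8.7],
    [-21.9,-0.2,1,0,0,-10.9],
    [-26.3,0.4,1,0,0,-13.1],
    [-30.6,1.1,1,0,0,-15.3],
    [-35,1.9,1,0,0,-17.5]
  ]
}}

```text
clock: 12.05
position: [0.4825, -0.1131, 0.0517]
ee_rot: [0.0, 0.492, 0.871, 0.0]
contact_force: [-0.2, 0.0, 0.1]
width: -0.0
```

Run:
```python
from h import *
rows(arc(206.1+2.2*np.arange(1,9),.052))
```

```text
clock 12.05 pos [ 0.4825 -0.1131  0.0517] yaw 121.1 F [-0.2  0.   0.1] j6 -0.91
[[-4.7, 0.2, -0.3, 0, 0, -2.2], [-9.1, 0.1, -0.3, 0, 0, -4.4], [-13.5, 0.1, -0.3, 0, 0, -6.6], [-18.0, 0.3, -0.3, 0, 0, -8.8], [-22.4, 0.7, -0.3, 0, 0, -11.0], [-26.7, 1.2, -0.3, 0, 0, -13.2], [-31.1, 1.9, -0.3, 0, 0, -15.4], [-35.4, 2.8, -0.3, 0, 0, -17.6]]
```

>>> {"fn": "servo_tool", "kwargs": {
  "steps": [
    [-4.7,0.2,0,0,0,-2.2],
    [-9.1,0.1,0,0,0,-4.4],
    [-13.5,0.1,0,0,0,-6.6],
    [-18,0.3,0,0,0,-8.8],
    [-22.4,0.7,0,0,0,-11],
    [-26.7,1.2,0,0,0,-13.2],
    [-31.1,1.9,0,0,0,-15.4],
    [-33,2.3,0,0,0,-16.5]
  ]
}}

```text
clock: 12.85
position: [0.5021, -0.1405, 0.0517]
ee_rot: [0.001, 0.362, 0.932, -0.0]
contact_force: [-0.6, 0.3, 0.1]
width: 0.0003
```

Run:
```python
from h import *
rows(arc(222.6+1*np.arange(1,9),.052))
im,d=snap('side','s9.png'); cv2.imwrite('pics/s9z.png',cv2.resize(im[110:220,270:400,::-1],None,fx=5,fy=5,interpolation=2))
im,d=snap('top','t9.png')
cv2.imwrite('pics/t9z.png',cv2.resize(im[140:260,290:430,::-1],None,fx=5,fy=5,interpolation=2))
```

```text
clock 12.85 pos [ 0.5021 -0.1405  0.0517] yaw 137.6 F [-0.6  0.3  0.1] j6 -1.24
[[-1.7, -0.2, -0.3, 0, 0, -1.0], [-3.7, -0.4, -0.3, 0, 0, -2.0], [-5.7, -0.5, -0.3, 0, 0, -3.0], [-7.7, -0.5, -0.3, 0, 0, -4.0], [-9.7, -0.5, -0.3, 0, 0, -5.0], [-11.7, -0.5, -0.3, 0, 0, -6.0], [-13.7, -0.5, -0.3, 0, 0, -7.0], [-15.7, -0.4, -0.3, 0, 0, -8.0]]
```

View pics/t9z.png

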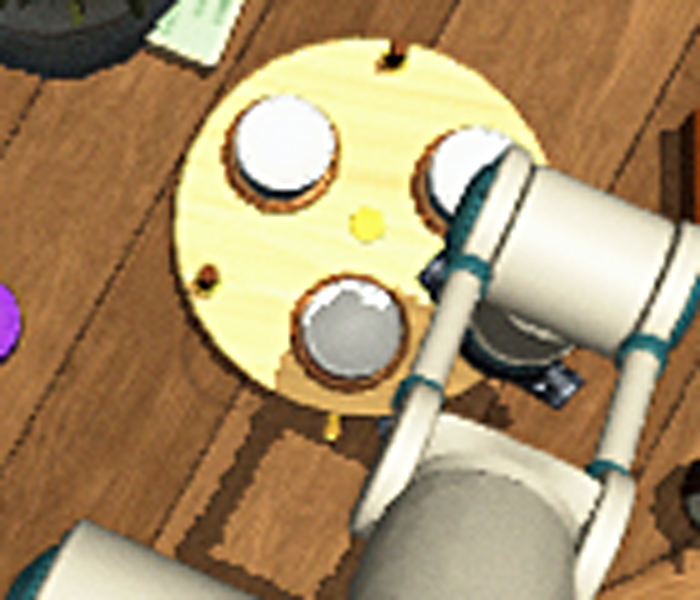

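View pics/s9z.png

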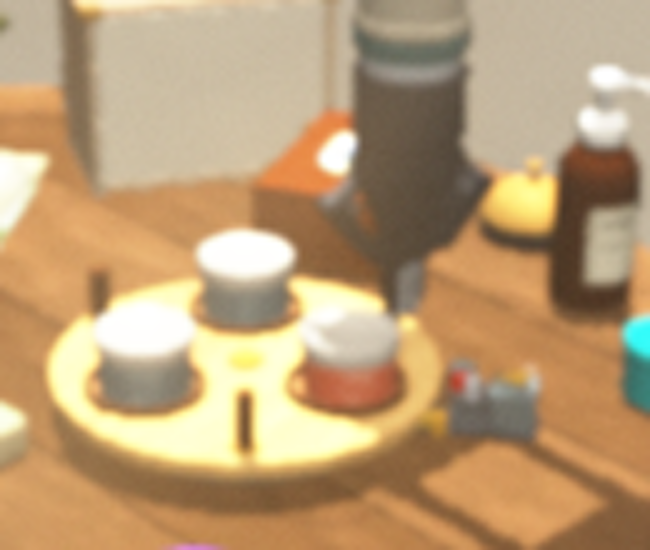

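>>> {"fn": "servo_tool", "kwargs": {
  "steps": [
    [-3.7,-0.4,0,0,0,-2],
    [-7.7,-0.5,0,0,0,-4],
    [-11.7,-0.5,0,0,0,-6],
    [-15.7,-0.4,0,0,0,-8],
    [-15.7,-0.4,0,0,0,-8]
  ]
}}

```text
clock: 13.45
position: [0.5133, -0.1512, 0.0512]
ee_rot: [0.001, 0.296, 0.955, -0.0]
contact_force: [0.5, -0.5, -0.2]
width: 0.0001
```

Run:
```python
from h import *
rows(arc(230.6+.5*np.arange(1,9),.052))
im,d=snap('side','s10.png'); cv2.imwrite('pics/s10z.png',cv2.resize(im[110:220,270:400,::-1],None,fx=5,fy=5,interpolation=2))
im,d=snap('top','t10.png')
cv2.imwrite('pics/t10z.png',cv2.resize(im[140:260,290:430,::-1],None,fx=5,fy=5,interpolation=2))
```

```text
clock 13.45 pos [ 0.5133 -0.1512  0.0512] yaw 145.5 F [ 0.5 -0.5 -0.2] j6 -1.39
[[-1.2, -0.1, -0.8, 0, 0, -0.6], [-2.2, -0.2, -0.8, 0, 0, -1.1], [-3.2, -0.3, -0.8, 0, 0, -1.6], [-4.2, -0.3, -0.8, 0, 0, -2.1], [-5.2, -0.4, -0.8, 0, 0, -2.6], [-6.2, -0.4, -0.8, 0, 0, -3.1], [-7.2, -0.4, -0.8, 0, 0, -3.6], [-8.2, -0.5, -0.8, 0, 0, -4.1]]
```

View pics/s10z.png

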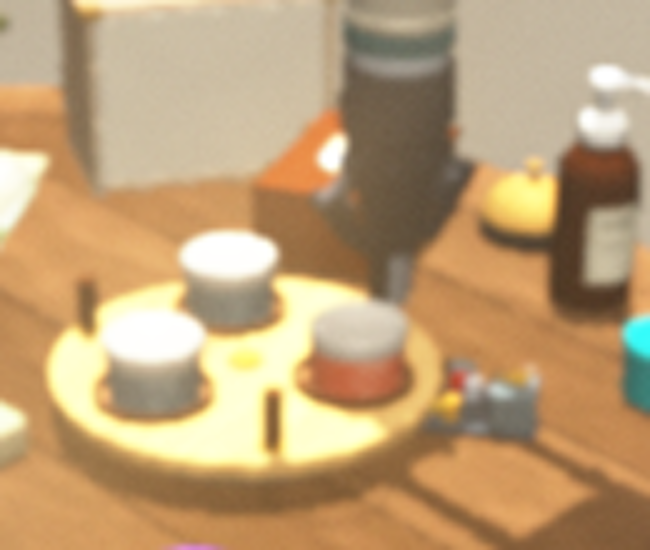

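View pics/t10z.png

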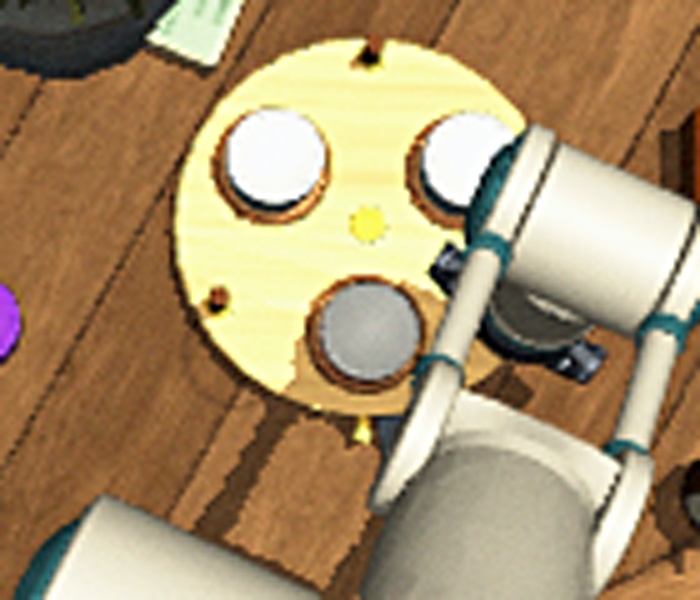

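>>> {"fn": "servo_tool", "kwargs": {
  "steps": [
    [-2.2,-0.2,0,0,0,-1.1],
    [-4.2,-0.3,0,0,0,-2.1],
    [-6.2,-0.4,0,0,0,-3.1],
    [-8.2,-0.5,0,0,0,-4.1],
    [-8.2,-0.5,0,0,0,-4.1]
  ]
}}

```text
clock: 14.05
position: [0.5197, -0.1564, 0.0509]
ee_rot: [0.001, 0.261, 0.965, -0.0]
contact_force: [0.1, 0.3, -0.2]
width: 0.0002
```

Run:
```python
from h import *
rows(arc(234.6+.5*np.arange(1,9),.052))
```

```text
clock 14.05 pos [ 0.5197 -0.1564  0.0509] yaw 149.7 F [ 0.1  0.3 -0.2] j6 -1.46
[[-1.0, 0.1, -1.1, 0, 0, -0.4], [-2.0, -0.0, -1.1, 0, 0, -0.9], [-3.0, -0.1, -1.1, 0, 0, -1.4], [-4.0, -0.1, -1.1, 0, 0, -1.9], [-5.0, -0.2, -1.1, 0, 0, -2.4], [-6.0, -0.2, -1.1, 0, 0, -2.9], [-7.0, -0.3, -1.1, 0, 0, -3.4], [-8.0, -0.3, -1.1, 0, 0, -3.9]]
```

Now 1 mm per row, with stops.

>>> {"fn": "servo_tool", "kwargs": {
  "steps": [
    [-1,0,0,0,0,-0.5],
    [-2,0,0,0,0,-1],
    [-3,0,0,0,0,-1.5],
    [-3,0,0,0,0,-1.5]
  ]
}}

```text
clock: 14.45
position: [0.5219, -0.1576, 0.0508]
ee_rot: [0.0, 0.249, 0.969, -0.0]
contact_force: [0.7, -0.2, 0.2]
width: -0.0001
```

>>> {"fn": "servo_tool", "kwargs": {
  "steps": [
    [-1,0,0,0,0,-0.5],
    [-2,0,0,0,0,-1],
    [-2,0,0,0,0,-1]
  ]
}}

```text
clock: 14.75
position: [0.5237, -0.1586, 0.0508]
ee_rot: [0.0, 0.24, 0.971, -0.0]
contact_force: [0.4, 0.6, -0.2]
width: 0.0004
```

>>> {"fn": "servo_tool", "kwargs": {
  "steps": [
    [-1,0,0,0,0,-0.5],
    [-2,0,0,0,0,-1],
    [-2,0,0,0,0,-1]
  ]
}}

```text
clock: 15.05
position: [0.5256, -0.1595, 0.0508]
ee_rot: [0.0, 0.232, 0.973, -0.0]
contact_force: [0.5, -0.1, 0.1]
width: -0.0001
```

Run:
```python
from h import *
s=telemetry.get_state();e=s['position'][:2]-C;print('r',np.hypot(*e),'th',np.degrees(np.arctan2(e[1],e[0]))%360)
rows(arc(238+.5*np.arange(1,9),.052))
im,d=snap('side','s11.png'); cv2.imwrite('pics/s11z.png',cv2.resize(im[150:220,300:400,::-1],None,fx=7,fy=7,interpolation=2))
```

```text
r 0.11452871940230568 th 237.9266090531389
clock 15.05 pos [ 0.5256 -0.1595  0.0508] yaw 153.2 F [ 0.5 -0.1  0.1] j6 -1.52
[[-1.1, -0.6, -1.2, 0, 0, -0.3], [-2.1, -0.6, -1.2, 0, 0, -0.8], [-3.1, -0.7, -1.2, 0, 0, -1.3], [-4.1, -0.8, -1.2, 0, 0, -1.8], [-5.1, -0.8, -1.2, 0, 0, -2.3], [-6.1, -0.9, -1.2, 0, 0, -2.8], [-7.1, -0.9, -1.2, 0, 0, -3.3], [-8.1, -0.9, -1.2, 0, 0, -3.8]]
```

View pics/s11z.png

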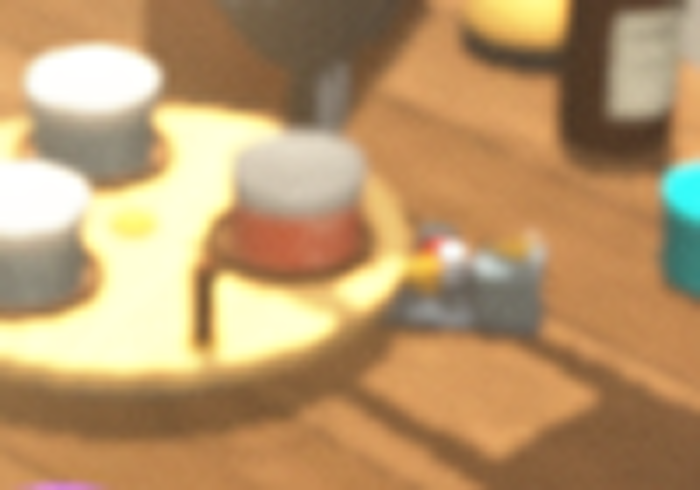

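>>> {"fn": "servo_tool", "kwargs": {
  "steps": [
    [-1,-0.3,0,0,0,-0.5],
    [-1,-0.3,0,0,0,-0.5]
  ]
}}

```text
clock: 15.3
position: [0.5262, -0.1601, 0.0508]
ee_rot: [0.0, 0.228, 0.974, 0.0]
contact_force: [-0.2, -0.5, -0.4]
width: 0.0003
```

>>> {"fn": "servo_tool", "kwargs": {
  "steps": [
    [-1,0,0,0,0,-0.5],
    [-1,0,0,0,0,-0.5]
  ]
}}

```text
clock: 15.5
position: [0.5271, -0.1607, 0.0508]
ee_rot: [0.0, 0.223, 0.975, -0.0]
contact_force: [0.4, 1.0, -0.7]
width: 0.0
```

>>> {"fn": "servo_tool", "kwargs": {
  "steps": [
    [-1,0,0,0,0,-0.5],
    [-1,0,0,0,0,-0.5]
  ]
}}

```text
clock: 15.7
position: [0.528, -0.1612, 0.0508]
ee_rot: [0.0, 0.219, 0.976, -0.0]
contact_force: [0.5, -0.1, -0.3]
width: 0.0002
```

>>> {"fn": "servo_tool", "kwargs": {
  "steps": [
    [-1,0,0,0,0,-0.5],
    [-1,0,0,0,0,-0.5]
  ]
}}

```text
clock: 15.9
position: [0.5289, -0.1616, 0.0508]
ee_rot: [0.0, 0.215, 0.977, -0.0]
contact_force: [0.3, -0.4, -1.3]
width: 0.0002
```

>>> {"fn": "servo_tool", "kwargs": {
  "steps": [
    [-1,0,0,0,0,-0.5],
    [-1,0,0,0,0,-0.5]
  ]
}}

```text
clock: 16.1
position: [0.5296, -0.1619, 0.0508]
ee_rot: [-0.0, 0.211, 0.978, -0.0]
contact_force: [-0.2, -0.3, 0.8]
width: -0.0001
```

>>> {"fn": "servo_tool", "kwargs": {
  "steps": [
    [-1,0,0,0,0,-0.5],
    [-1,0,0,0,0,-0.5]
  ]
}}

```text
clock: 16.3
position: [0.5296, -0.162, 0.0507]
ee_rot: [-0.001, 0.206, 0.979, 0.0]
contact_force: [-3.9, 1.0, 1.8]
width: 0.0003
```

>>> {"fn": "servo_tool", "kwargs": {
  "steps": [
    [-0.5,0,0,0,0,-0.3],
    [-0.5,0,0,0,0,-0.3]
  ]
}}

```text
clock: 16.5
position: [0.5297, -0.1621, 0.0507]
ee_rot: [-0.001, 0.204, 0.979, 0.0]
contact_force: [-5.5, -0.2, 2.5]
width: 0.0
```

>>> {"fn": "servo_tool", "kwargs": {
  "steps": [
    [-0.5,0,0,0,0,-0.3],
    [-0.5,0,0,0,0,-0.3]
  ]
}}

```text
clock: 16.7
position: [0.5297, -0.1621, 0.0507]
ee_rot: [-0.002, 0.201, 0.98, 0.0]
contact_force: [-6.4, 0.8, 4.1]
width: -0.0002
```

Run:
```python
from h import *
s=telemetry.get_state();e=s['position'][:2]-C;print('r',np.hypot(*e),'th',np.degrees(np.arctan2(e[1],e[0]))%360,s['contact_force'],s['moment'])
im,d=snap('side','s12.png'); cv2.imwrite('pics/s12z.png',cv2.resize(im[130:220,290:400,::-1],None,fx=6,fy=6,interpolation=2))
im,d=snap('top','t12.png')
cv2.imwrite('pics/t12z.png',cv2.resize(im[130:260,290:440,::-1],None,fx=4.5,fy=4.5,interpolation=2))
```

```text
r 0.1146409272835865 th 240.35504235559284 [-6.40783399  0.82972353  4.08847505] [ 0.15998906  0.90256913 -0.04905599]
```

View pics/s12z.png

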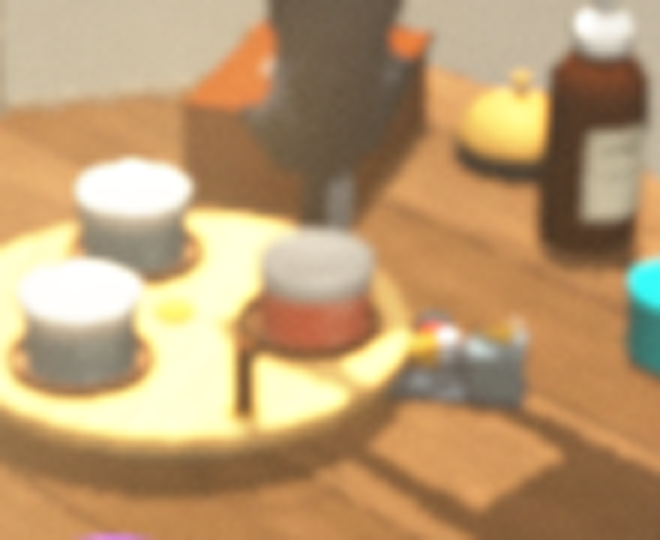

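View pics/t12z.png

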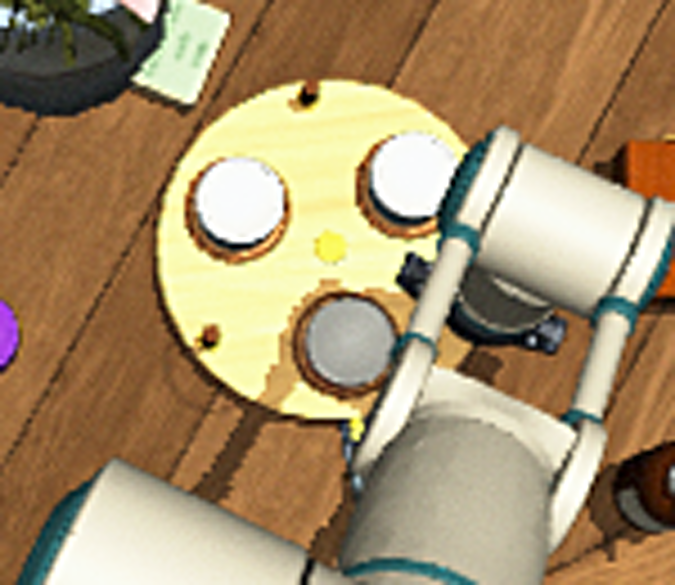

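>>> {"fn": "servo_tool", "kwargs": {
  "steps": [
    [-0.5,0,0,0,0,-0.2],
    [-0.5,0,0,0,0,-0.2]
  ]
}}

```text
clock: 17.0
position: [0.5299, -0.1623, 0.0506]
ee_rot: [-0.002, 0.199, 0.98, 0.0]
contact_force: [-6.2, 1.3, 4.3]
width: 0.0001
```

>>> {"fn": "servo_tool", "kwargs": {
  "steps": [
    [-0.5,0,0,0,0,-0.2],
    [-0.5,0,0,0,0,-0.2]
  ]
}}

```text
clock: 17.2
position: [0.5306, -0.1626, 0.0506]
ee_rot: [-0.002, 0.198, 0.98, 0.0]
contact_force: [-5.1, 0.1, 3.2]
width: 0.0
```

>>> {"fn": "servo_tool", "kwargs": {
  "steps": [
    [-0.5,0,0,0,0,-0.2],
    [-0.5,0,0,0,0,-0.2]
  ]
}}

```text
clock: 17.4
position: [0.5318, -0.1631, 0.0506]
ee_rot: [-0.001, 0.196, 0.981, -0.0]
contact_force: [-4.2, -0.7, 1.1]
width: 0.0001
```

>>> {"fn": "servo_tool", "kwargs": {
  "steps": [
    [-0.5,0,0,0,0,-0.2],
    [-0.5,0,0,0,0,-0.2]
  ]
}}

```text
clock: 17.6
position: [0.5343, -0.1638, 0.0508]
ee_rot: [0.001, 0.194, 0.981, -0.0]
contact_force: [-0.2, 0.0, -0.9]
width: 0.0003
```

>>> {"fn": "servo_tool", "kwargs": {
  "steps": [
    [-0.5,0,0,0,0,-0.2],
    [-0.5,0,0,0,0,-0.2]
  ]
}}

```text
clock: 17.8
position: [0.5352, -0.164, 0.0511]
ee_rot: [0.001, 0.193, 0.981, -0.0]
contact_force: [-0.1, 1.1, -0.2]
width: -0.0
```

>>> {"fn": "servo_tool", "kwargs": {
  "steps": [
    [-0.5,0,0,0,0,-0.2],
    [-0.5,0,0,0,0,-0.2]
  ]
}}

```text
clock: 18.0
position: [0.5348, -0.164, 0.051]
ee_rot: [0.001, 0.191, 0.982, -0.0]
contact_force: [0.1, 0.8, -0.1]
width: 0.0002
```

>>> {"fn": "servo_tool", "kwargs": {
  "steps": [
    [-0.5,0,0,0,0,-0.2],
    [-0.5,0,0,0,0,-0.2]
  ]
}}

```text
clock: 18.2
position: [0.5349, -0.1641, 0.0509]
ee_rot: [0.0, 0.189, 0.982, -0.0]
contact_force: [-0.1, 0.9, -0.3]
width: 0.0
```

>>> {"fn": "servo_tool", "kwargs": {
  "steps": [
    [-0.5,0,0,0,0,-0.2],
    [-0.5,0,0,0,0,-0.2]
  ]
}}

```text
clock: 18.4
position: [0.5352, -0.1643, 0.0508]
ee_rot: [0.0, 0.188, 0.982, -0.0]
contact_force: [-0.1, -0.2, -0.2]
width: -0.0002
```

>>> {"fn": "servo_tool", "kwargs": {
  "steps": [
    [-0.5,0,0,0,0,-0.2],
    [-0.5,0,0,0,0,-0.2]
  ]
}}

```text
clock: 18.6
position: [0.5357, -0.1645, 0.0508]
ee_rot: [0.0, 0.186, 0.983, -0.0]
contact_force: [0.6, -0.9, 0.9]
width: 0.0001
```

>>> {"fn": "servo_tool", "kwargs": {
  "steps": [
    [-0.5,0,0,0,0,-0.2],
    [-0.5,0,0,0,0,-0.2]
  ]
}}

```text
clock: 18.8
position: [0.5361, -0.1646, 0.0508]
ee_rot: [0.0, 0.184, 0.983, -0.0]
contact_force: [-0.5, -0.7, -0.1]
width: 0.0001
```

>>> {"fn": "servo_tool", "kwargs": {
  "steps": [
    [-0.5,0,0,0,0,-0.2],
    [-0.5,0,0,0,0,-0.2]
  ]
}}

```text
clock: 19.0
position: [0.5366, -0.1648, 0.0508]
ee_rot: [0.0, 0.182, 0.983, -0.0]
contact_force: [0.4, 0.4, -0.4]
width: -0.0002
```

>>> {"fn": "servo_tool", "kwargs": {
  "steps": [
    [-0.5,0,0,0,0,-0.2],
    [-0.5,0,0,0,0,-0.2]
  ]
}}

```text
clock: 19.2
position: [0.5371, -0.165, 0.0508]
ee_rot: [0.0, 0.181, 0.984, -0.0]
contact_force: [0.0, -0.5, 0.5]
width: -0.0002
```

Run:
```python
from h import *
im,d=snap('side','s13.png'); cv2.imwrite('pics/s13z.png',cv2.resize(im[130:220,290:400,::-1],None,fx=6,fy=6,interpolation=2))
print(telemetry.get_state()['position'],telemetry.get_state()['contact_force'])
```

```text
[ 0.53706999 -0.16497865  0.05080428] [0.97844535 0.04044001 0.12884689]
```

View pics/s13z.png

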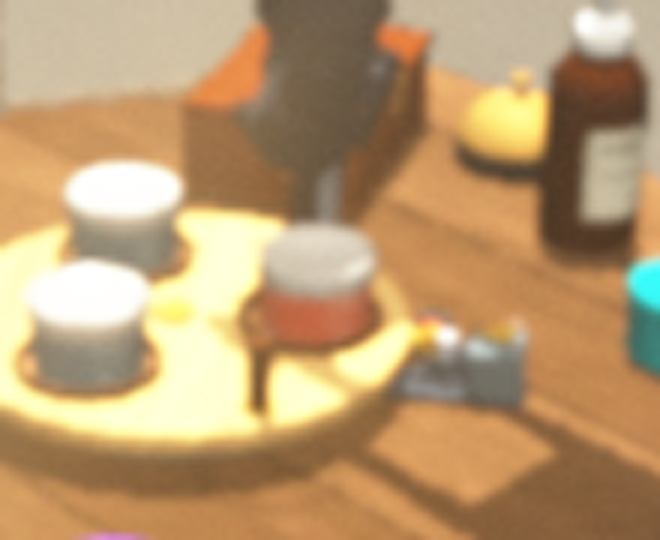

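>>> {"fn": "servo_tool", "kwargs": {
  "steps": [
    [-0.5,0.1,0,0,0,-0.2],
    [-1,0.1,0,0,0,-0.4],
    [-1,0.1,0,0,0,-0.4]
  ]
}}

```text
clock: 19.55
position: [0.5377, -0.1651, 0.0508]
ee_rot: [-0.0, 0.177, 0.984, 0.0]
contact_force: [-0.7, -0.1, 1.2]
width: 0.0
```

>>> {"fn": "servo_tool", "kwargs": {
  "steps": [
    [-0.5,0.1,0,0,0,-0.2],
    [-0.5,0.1,0,0,0,-0.2]
  ]
}}

```text
clock: 19.75
position: [0.5377, -0.1651, 0.0507]
ee_rot: [-0.001, 0.175, 0.984, 0.0]
contact_force: [-2.3, 1.1, 0.5]
width: -0.0004
```

>>> {"fn": "servo_tool", "kwargs": {
  "steps": [
    [-0.5,0.1,0,0,0,-0.2],
    [-0.5,0.1,0,0,0,-0.2]
  ]
}}

```text
clock: 19.95
position: [0.5378, -0.1651, 0.0507]
ee_rot: [-0.001, 0.174, 0.985, -0.0]
contact_force: [-5.7, -0.1, 2.9]
width: -0.0
```

>>> {"fn": "servo_tool", "kwargs": {
  "steps": [
    [-0.5,0.1,0,0,0,-0.2],
    [-0.5,0.1,0,0,0,-0.2]
  ]
}}

```text
clock: 20.15
position: [0.5378, -0.1651, 0.0506]
ee_rot: [-0.002, 0.172, 0.985, -0.0]
contact_force: [-6.1, 0.7, 3.4]
width: -0.0
```

>>> {"fn": "servo_tool", "kwargs": {
  "steps": [
    [-0.6,0,0,0,0,0],
    [-0.6,0,0,0,0,0]
  ]
}}

```text
clock: 20.35
position: [0.5378, -0.1651, 0.0506]
ee_rot: [-0.002, 0.172, 0.985, 0.0]
contact_force: [-5.9, -0.2, 5.1]
width: 0.0002
```

>>> {"fn": "servo_tool", "kwargs": {
  "steps": [
    [-0.6,0,0,0,0,0],
    [-0.6,0,0,0,0,0]
  ]
}}

```text
clock: 20.55
position: [0.5379, -0.1651, 0.0505]
ee_rot: [-0.003, 0.172, 0.985, 0.0]
contact_force: [-8.1, 0.1, 6.4]
width: -0.0
```

>>> {"fn": "servo_tool", "kwargs": {
  "steps": [
    [3,0,0,0,0,0],
    [8,0,0,0,0,0],
    [14,0,0,0,0,0],
    [14,0,0,0,0,0]
  ]
}}

```text
clock: 20.95
position: [0.527, -0.1607, 0.0508]
ee_rot: [0.0, 0.172, 0.985, 0.0]
contact_force: [0.4, -0.4, 0.2]
width: -0.0002
```

>>> {"fn": "servo_tool", "kwargs": {
  "steps": [
    [0,0,-20,0,0,0],
    [0,0,-50,0,0,0],
    [0,0,-90,0,0,0],
    [0,0,-130,0,0,0],
    [0,0,-160,0,0,0],
    [0,0,-160,0,0,0]
  ]
}}

```text
clock: 21.55
position: [0.5307, -0.1624, 0.216]
ee_rot: [0.006, 0.172, 0.985, -0.001]
contact_force: [0.2, -0.1, 0.3]
width: -0.0001
```

Run:
```python
from h import *
to(.3,-.05,.25)
im,d=snap('side','s14.png'); cv2.imwrite('pics/s14z.png',cv2.resize(im[130:220,290:400,::-1],None,fx=6,fy=6,interpolation=2))
```

```text
clock 21.55 pos [ 0.5307 -0.1624  0.216 ] yaw 160.2 F [ 0.2 -0.1  0.3] w -0.0001 q [-0.42  0.25  1.58  0.    1.3  -1.65]
[254.7  27.5 -37. ]
```

View pics/s14z.png

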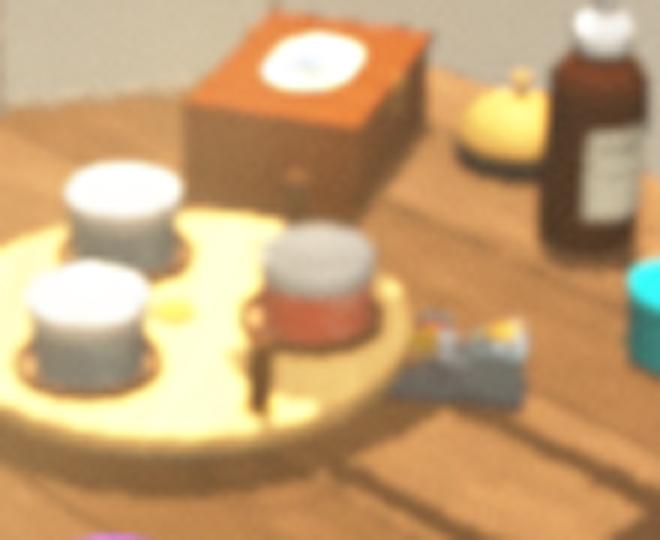

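Run:
```python
from h import *
to(.33,.27,.24)
```

```text
clock 21.6 pos [ 0.5292 -0.1617  0.2134] yaw 160.2 F [-0.6 -0.1 -0.4] w 0.0 q [-0.42  0.25  1.59  0.    1.3  -1.65]
[333.6 338.6 -29. ]
```

>>> {"fn": "servo_tool", "kwargs": {
  "steps": [
    [30,30,-20,0,0,0],
    [60,60,-29,0,0,0],
    [90,90,-29,0,0,0],
    [120,120,-29,0,0,0],
    [150,150,-29,0,0,0],
    [180,180,-29,0,0,0],
    [210,210,-29,0,0,0],
    [240,240,-29,0,0,0]
  ]
}}

```text
clock: 22.4
position: [0.3815, 0.1473, 0.2384]
ee_rot: [-0.001, 0.172, 0.985, -0.0]
contact_force: [0.6, 0.7, 0.4]
width: 0.0001
```

>>> {"fn": "servo_tool", "kwargs": {
  "steps": [
    [30,30,0,0,0,0],
    [60,60,0,0,0,0],
    [90,95,0,0,0,0],
    [90,95,0,0,0,0],
    [90,95,0,0,0,0]
  ]
}}

```text
clock: 22.9
position: [0.3295, 0.2664, 0.2385]
ee_rot: [-0.001, 0.17, 0.985, -0.001]
contact_force: [0.0, -0.2, -0.7]
width: -0.0003
```

Run:
```python
from h import *
im,d=snap('top','t14.png')
cv2.imwrite('pics/t14z.png',cv2.resize(im[140:260,290:430,::-1],None,fx=5,fy=5,interpolation=2))
im,d=snap('side','s15.png')
s=telemetry.get_state();print(s['clock'],s['contact_force'])
```

```text
23.0 [-0.54468996  0.27356883 -0.13163746]
```

View pics/t14z.png

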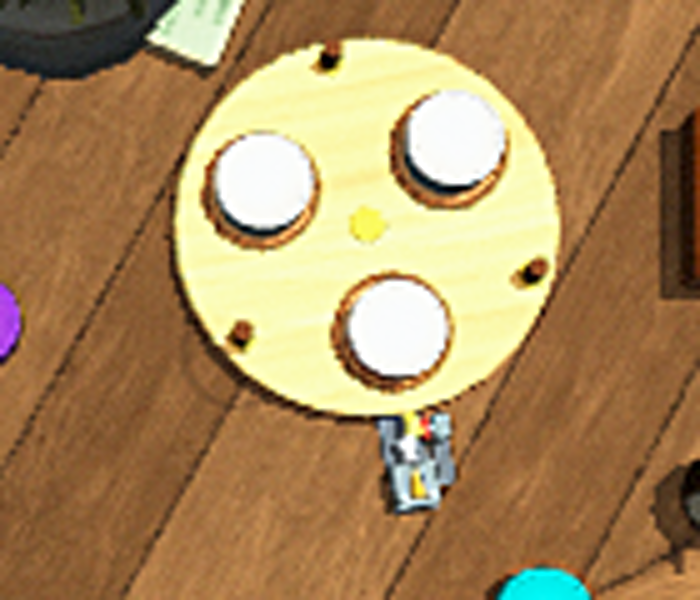

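View pics/t14.png

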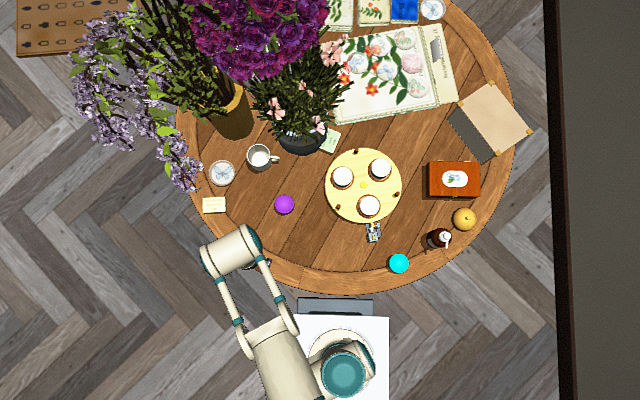

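```bash
python3 -c "
from h import *
sign_off()"
```

```text
the job is handed in; nothing more can be done
```

The job is done and handed in at about 23 s of robot time. The red tin is in the empty bay, and the turntable is home against the red stop and holding there by itself.

**Tin:** I picked the red tin off the table and released it in the bay. The pictures show it sitting inside the ring.

**Push:** I pushed the near peg anticlockwise with the closed fingers.
- The force at the peg rose to about 6.4 N and dropped to zero as the tab snapped past the roller.
- About 6–7 mm of finger travel further on, it met a solid stop. I checked this up to about 8 N sideways (10 N total), which was the highest force I read. Force is only reported at the end of each move.
- That travel is slightly more than the 5 mm you gave. The push is measured at the finger, so I took this as the stop.

**Last checks:**
- After the fingers backed off and the arm swung clear, the pictures show the platter still there. The tab is in line with the brass arrow to about 1° and pressed against the red stop.
- I judged the plunger only by eye; its red head looks pushed in by 3–4 mm.
- All three tins are in their bays and the other things look where they stood. I compared those pictures by eye, without measuring positions.
- No check failed. The wrist reads no contact force beyond sensor noise.

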